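Ready the rooftop grill: ash tray, exhaust fan, starter

ROBOT

A 7-joint arm with a two-finger parallel gripper is mounted at the origin on the work surface. World frame = base frame: x ahead of the robot, y to its left, z up, the work surface at z = 0. Lengths are in mm, angles in rad, forces in N, time in s.
With the tool pointing down it reaches from about 400 to 900 mm from the base axis. Payload 5.5 kg.
Tool frame: the origin (TCP) lies between the finger pads; the fingertips stand bot.tcp_to_tips ahead of it and the grasp point (between the pads) is the TCP (bot.tcp_to_tips is the distance from the TCP to the fingertips, in mm); z points along the fingers, y is the line along which they close (so a half turn about z gives the same grasp; the last joint's range is limited). The gripper opens to 92 mm and grips with 3 to 60 N. Pads are 19 mm wide; open, the fingers measure 130 mm over their backs; the gripper's body (75 mm by 190 mm) begins 47 mm behind the grasp point.
Start: joints at [1.587, 0.501, -0.427, 1.55, 0.221, 1.138, -0.21], TCP at [158.831, -630.296, 222.729] pointing down, gripper open.
Joint ranges: [-2.88, 2.88], [-0.31, 2.03], [-1.54, 1.56], [0.2, 2.42], [-1.41, 4.55], [0.19, 2.02], [-2.57, 2.57]. Speed limits (rad/s): [2.57, 2.57, 3.14, 3.14, 3.14, 3.14, 3.14].

INTERFACE

Orientations are given as a unit quaternion [x, y, z, w].
In Python, from workcell import bot, claw, status, cams, finder gives the robot as it stands. Calls block until the motion is done:
- bot.move_pose(position, orientation): joint-space move of the TCP to a pose.
- bot.move_straight(position, rotation=None, velocity=150, threshold=None): straight line of the TCP; rotation=None keeps the orientation; velocity is the mean speed in mm/s. With threshold (N) it stops when the force on the tool has changed by that much, and returns True; else False.
- bot.move_joints(angles): joint-space move.
- claw.gripper_to(opening): finger opening in mm; the grip force is fixed at half the most; returns when the fingers have stopped.
- bot.dwell(seconds).
- bot.inverse_kinematics(position, orientation): joint angles nearest the present ones, or None.
- status.observe(): the state.
- cams.get_image(name): name is "scene" or "side" or "wrist"; returns the picture (480x640x3 uint8, red, green, blue); there is no depth.
- cams.calibration(name): a dict with "fx", "fy", "cx", "cy" (pixels), "T" (4x4, takes a point from camera to world coordinates). Camera axes: x right, y down, z forward; pixel columns grow to the right and rows downward; lengths in mm; the calibration is good to about 2 mm. A picture is of the moment at which its call begins: read the wrist's pose just before it. calibration takes no time and is no camera call; for the wrist camera it gives the pose at the moment of the call.
A pose or a line that the arm cannot do raises bot.Unreachable and nothing moves.
- bot.hand_in(): hands the job in; it is judged then, once.
Trained networks look in the newest picture that a camera, given by its name, has taken for a name from the list of things; names that differ only in an ending like _2 or _b are one class to them, and where a whole thing is asked for, a point or a joint stands for the part that bears it (a point fixed in the world has none). Each returns a list of dicts, best first, with "p" (0 to 1); they miss things now and then, are a little off and sometimes report something else, mostly with a low value. They report only what shows in the picture. A call takes as long as a camera call.
- finder.boxes_of(name, camera): "box" ([left, top, width, height] in pixels, round what is visible of it).
- finder.cut_out(name, camera): "region" (480x640 bool, what is visible of it) and "box" ([left, top, width, height] in pixels, round what is visible of it).
- finder.place_of(name, camera): "at" ([row, column] in pixels: a listed point, or the origin of a listed thing).
The state is a dict: "t": time; "joint_positions": joint angles; "qvel": joint speeds; "joint_torque": joint torques, N m; "ee_pos": TCP position; "ee_rot": TCP orientation; "ft_force": force on the tool from outside, world axes, zero at the start; "moment": the same for the moment, N m; "opening": finger opening in mm; "gripper_force": force on a finger pad.
Only numpy, scipy, OpenCV 4.12 (cv2) and the standard library are available. Lean on these libraries where they do the work, as an engineer would, in place of code of your own. Each camera call takes 0.05 s, during which the arm holds its last target. There are 200 camera calls.

TASK

Get the charcoal grill going: push the ash tray fully home, then press the raised end of the green rocker down to switch on the exhaust fan, and only then press the red starter button all the way in, keep it in for a good second and let it spring back out. Only push and press with the fingertips: do not pull the tray out, leave the white lamp rocker off, and do not lift or move the plates, rack, thermometer, tongs or glass dish.

Things in the scene. Friction and masses are not known exactly. Their poses are not given: they have to be found in the camera images.
- grill: Fixed steel charcoal grill, 560 wide (y), 460 deep (x), 160 high. Origin on the counter under the middle of its front edge; x points from the front into the grill, y left, z up. Control deck: front 120 mm, 105 high at the front, rising at 0.12 rad; then the firebox wall, 160 high. On it, 50 behind the front edge: green rocker y = +110, white rocker y = +30, red button y = -90.
- tray_handle (a point): Middle of the ash tray's handle: a level dark bar 12 mm thick, 140 long (along the grill's y), 52 above the counter, its axis 35 in front of the tray's front plate (340 wide, 13 to 91 above the counter). Moves with the tray; at x = -47 in the grill's frame when home. Push it along the grill's +x.
- ash_tray (a joint): How far the ash tray stands out of the grill's front, m: 0 is fully home against its stop, about 0.03 to 0.07 at the start. Slides with about 3 N friction and stays where it is left.
- fan_press (a point): Where to press the green exhaust-fan rocker: on top of its raised rear end (away from the robot), 20 mm behind its pivot; moves with the rocker. A 56 x 30 mm paddle, long side along the grill's x, in a black 72 x 46 surround. Off, it slopes 0.32 rad up to the rear; pressed on, this point sinks about 8 mm.
- fan_rocker (a joint): Green rocker, rad: 0 off, 0.4 on. Moves stiffly (about 4 N at its end) and stays where it is left, so press it down to its stop.
- lamp_press (a point): The same point on the white lamp rocker, which is built alike and is to be left off.
- lamp_rocker (a joint): White rocker, rad: 0 off, 0.4 on.
- starter_top (a point): Centre of the top of the red starter button, 32 mm across, in a steel housing; the button's axis leans with the deck (0.12 rad from vertical, towards the robot). Moves with the button.
- starter (a joint): Red button travel, m: 0 out, 0.007 all the way in (about 6 N); it springs back out when let go.
- rack: Wooden plate rack, 180 x 120 x 118 mm, loose, origin at the middle of its underside. Bystander.
- plate0: White plate 180 mm across, 10 mm thick, upright in the rack; origin at its centre, own y is its axis. Bystander.
- plate1: Blue plate, same size, in the rack's middle slot. Bystander.
- plate2: White plate, same size, in the rack's third slot. Bystander.
- thermometer: Stainless dial thermometer on a foot 45 x 55 mm, 70 high, standing on the counter; origin under its foot. Bystander.
- tongs: Orange plastic salad tongs lying on the counter, 230 long (own x), 75 wide, 30 high; origin at mid length on the counter. Bystander.
- dish: Empty round glass dish, 184 mm across, 65 high; origin under its centre. Bystander.
- dish_lid: Its loose glass lid, 188 mm across, with a knob up to 28 mm above the lid's underside; origin at the centre of its underside. Bystander.

How it is judged:
By the outcome, as a careful person would: the job done as asked, in the order asked, and still so for the second after the job is handed in, with the robot touching nothing.
It also fails if it takes over 45 s, if anything falls off the work surface, if the arm or the gripper's body presses on something with over 40 N, if the wrist force passes 120 N, or if a joint passes its speed limit or range.

## Working session

There is one attempt and no reset: what is moved stays moved. The work goes in short steps, each a Python script; the robot and the scene stay as the last script left them, time stands still between calls to the robot, and variables do not carry over. Pictures are saved under pics/ and viewed, at most 13 in all, crops included, and the job is handed in when it is done.

```bash
mkdir -p pics; ls
python3 - <<'E'
from workcell import bot, claw, status, cams, finder
import cv2, numpy as np
np.set_printoptions(precision=1,suppress=True)
ims=[]
for c in("scene","side"):
    im=cams.get_image(c); cv2.imwrite(f"pics/{c}0.png",im[:,:,::-1])
    for n in("grill","tray_handle","fan_press","lamp_press","starter_top","thermometer","tongs","dish","rack"):
        r=finder.place_of(n,c); print(c,n,[(np.array(d["at"]),round(d["p"],2)) for d in r[:2]])
    k=cams.calibration(c); print(k["fx"],k["cx"],k["cy"]); print(k["T"])
s=status.observe(); print(s["t"],s["ee_pos"],s["ee_rot"],bot.tcp_to_tips)
E
```

```text
pics
scene grill [(array([291.9, 306.3]), 0.64), (array([294. , 425.5]), 0.19)]
scene tray_handle [(array([269.4, 329.1]), 0.63)]
scene fan_press [(array([301.2, 310.7]), 0.69), (array([292.1, 425.9]), 0.48)]
scene lamp_press [(array([303.5, 309.8]), 0.64)]
scene starter_top [(array([252.5, 269.8]), 0.55)]
scene thermometer [(array([293.9, 428.2]), 0.78), (array([281.7, 293.9]), 0.51)]
scene tongs [(array([188.6, 303.9]), 0.76)]
scene dish [(array([177.6, 212.7]), 0.66), (array([188.4, 216.6]), 0.58)]
scene rack [(array([383.2, 419.7]), 0.78), (array([267.4, 332.8]), 0.23)]
467.12416959748253 322.77961570516743 242.16246121360925
[[  -0.8    0.5   -0.4 1081.3]
 [   0.6    0.6   -0.5  735.7]
 [   0.    -0.7   -0.7 1117.2]
 [   0.     0.     0.     1. ]]
side grill [(array([252.8, 281.9]), 0.73)]
side tray_handle [(array([261.8, 298.5]), 0.92)]
side fan_press [(array([218.6, 224.1]), 0.75)]
side lamp_press [(array([260.1, 300.8]), 0.73), (array([208.4, 251.5]), 0.61)]
side starter_top [(array([192.8, 294. ]), 0.62)]
side thermometer [(array([335.7, 137.9]), 0.61), (array([377.8, 282.3]), 0.59)]
side tongs [(array([240.9, 449.7]), 0.83)]
side dish []
side rack [(array([358.5, 153.6]), 0.91)]
497.4895206259016 319.89242801316993 240.38498941039526
[[  -0.7   -0.5    0.5 -127.9]
 [  -0.7    0.5   -0.5  571.2]
 [  -0.    -0.7   -0.7  971.9]
 [   0.     0.     0.     1. ]]
1.0 [ 158.8 -630.3  222.8] [1.  0.1 0.  0. ] 19.0
```

View pics/scene0.png

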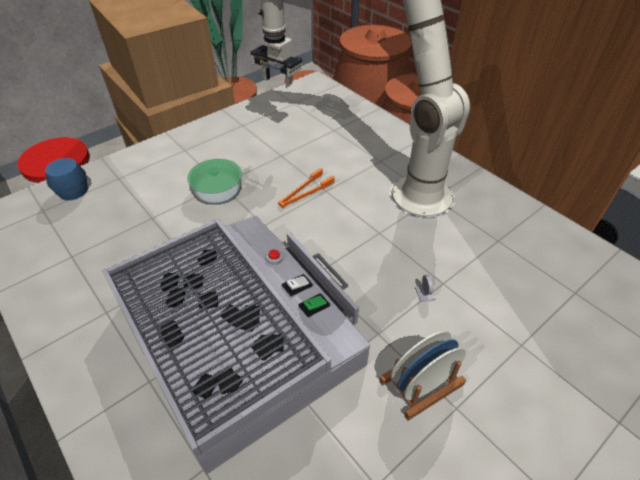

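View pics/side0.png

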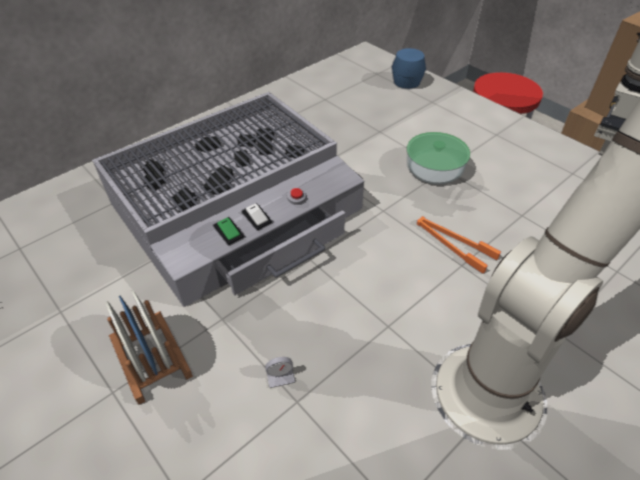

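The scene picture shows the red button at (274,255), the white rocker at (297,284), the green rocker at (315,303) and the handle at (330,270). In the side picture they are at (297,194), (256,215), (228,230) and about (297,262). The network points agree roughly, so I'll fit the grill pose from colour blobs and deck corners.

```bash
cat > h.py <<'E'
import numpy as np, cv2
from scipy.optimize import least_squares
np.set_printoptions(precision=2,suppress=True)
def proj(k,P):
    T=np.linalg.inv(np.array(k["T"])); q=T[:3,:3]@np.asarray(P,float)+T[:3,3]
    return np.array([k["fx"]*q[0]/q[2]+k["cx"],k["fy"]*q[1]/q[2]+k["cy"]])
def G(p,l):  # grill->world, p=x,y,yaw
    c,s=np.cos(p[2]),np.sin(p[2]); return np.array([p[0]+c*l[0]-s*l[1],p[1]+s*l[0]+c*l[1],l[2]])
def blobs(im,col):
    r,g,b=[im[:,:,i].astype(int) for i in range(3)]
    m={"g":(g>r+50)&(g>b+40),"r":(r>g+80)&(r>b+80)}[col].astype(np.uint8)
    n,_,st,c=cv2.connectedComponentsWithStats(m)
    return [(st[i,4],c[i]) for i in range(1,n) if st[i,4]>15]
E
python3 - <<'E'
from h import *
from workcell import cams
obs=[]
for c,exp in(("scene",{"g":(315,303),"r":(274,255)}),("side",{"g":(228,230),"r":(297,194)})):
    im=cv2.imread(f"pics/{c}0.png")[:,:,::-1]; k=cams.calibration(c)
    for col in "gr":
        B=[b for b in blobs(im,col) if np.hypot(*(b[1]-exp[col]))<25]; print(c,col,B)
        obs.append((k,col,max(B,key=lambda b:b[0])[1]))
ks,kd=cams.calibration("scene"),cams.calibration("side")
obs+=[(ks,"w",(297,284)),(kd,"w",(256.5,215)),(ks,"c",(368,350)),(ks,"t",(330,271)),(kd,"t",(297,262))]
def L(n,p):
    return {"g":(50,110,111+p[3]),"w":(50,30,111+p[3]),"r":(50,-90,111+p[4]),"c":(0,280,105),"t":(-47-p[5],0,52)}[n]
f=lambda p:np.concatenate([proj(k,G(p,L(n,p)))-uv for k,n,uv in obs]+[[(p[3]-8)/5,(p[4]-15)/5]])
best=min((least_squares(f,[500,0,a,8,15,50],x_scale=[100,100,.1,5,5,10],loss="soft_l1") for a in(-.5,0,.5)),key=lambda r:r.cost)
print(best.x,best.cost); print(f(best.x).reshape(-1,2))
E
```

```text
scene g [(np.int32(191), array([314.47, 302.37]))]
scene r [(np.int32(76), array([273.62, 253.83]))]
side g [(np.int32(235), array([227.85, 228.18]))]
side r [(np.int32(81), array([295.93, 192.23]))]
[589.3   78.1   -0.11   8.78  18.26  35.79] 7.547577854214129
[[-1.26  2.12]
 [ 0.87 -0.11]
 [-0.38 -0.05]
 [ 0.45  0.4 ]
 [-0.01  0.02]
 [-0.34 -0.46]
 [ 0.28 -3.64]
 [ 1.13  0.4 ]
 [ 0.31 -1.97]
 [ 0.16  0.65]]
```

```bash
cat >> h.py <<'E'
from scipy.spatial.transform import Rotation as R
def down(yaw,tilt=0):  # tool down, y along grill -y; tilt about grill y
    return (R.from_euler("z",yaw)*R.from_euler("y",tilt)*R.from_quat([1,0,0,0])).as_quat()
E
python3 - <<'E'
from h import *
from workcell import bot,claw,status,cams,finder
p=[589.3,78.1,-.11]
claw.gripper_to(0)
q=status.observe()
bot.move_straight([158.8,-630.3,330],velocity=250)
bot.move_pose(G(p,(-40,40,330)),down(p[2]))
im=cams.get_image("wrist"); k=cams.calibration("wrist")
cv2.imwrite("pics/w0.png",im[:,:,::-1]); np.save("pics/w0.npy",k,allow_pickle=True)
print(k["T"],status.observe()["t"],status.observe()["ee_pos"])
for n,l in(("fan_press",(70,110,118)),("lamp_press",(70,30,118)),("starter_top",(50,-90,129)),("tray_handle",(-83,0,52))):
    print(n,proj(k,G(p,l)),[(d["at"][::-1],d["p"]) for d in finder.place_of(n,"wrist")[:2]])
print([(a,c) for a,c in blobs(im,"g")+blobs(im,"r")])
E
```

```text
[[ -0.11  -0.95  -0.28 628.97]
 [ -0.99   0.11   0.03 112.72]
 [  0.     0.28  -0.96 491.93]
 [  0.     0.     0.     1.  ]] 6.05 [554.22 121.17 329.94]
fan_press [251.82  93.61] [([246.4, 102.5], 0.74), ([334.8, 99.0], 0.41)]
lamp_press [338.65  93.51] [([334.6, 99.5], 0.68)]
starter_top [470.91 115.74] [([471.1, 116.5], 0.83), ([628.8, 325.7], 0.6)]
tray_handle [361.55 235.19] [([362.0, 238.3], 0.57)]
[(np.int32(1923), array([248.64, 124.23])), (np.int32(1038), array([468.21, 116.21])), (np.int32(94), array([632.77, 273.28])), (np.int32(50), array([620.3 , 324.44]))]
```

View pics/w0.png

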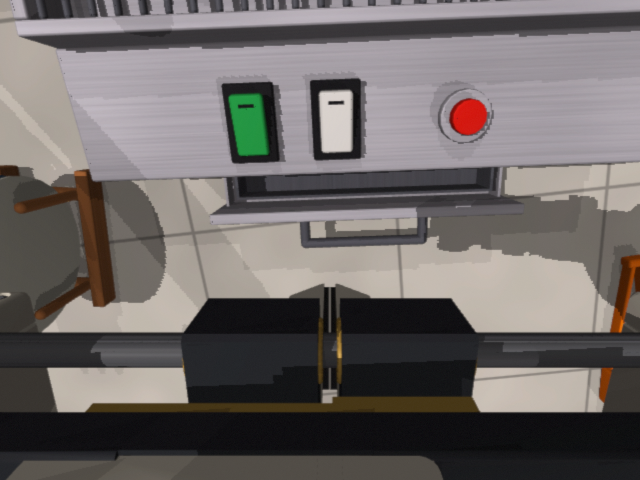

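The wrist picture shows the green rocker centred at (249,124) with its raised end toward the top, white at (336,121), red at (468,116) and the handle bar's midpoint at about (364,241). The front deck corner is at (95,180) and the firebox corner at (22,34). A slight yaw error is visible, so I'll refit with these.

Run:
```python
from h import *
from workcell import cams
ks,kd=cams.calibration("scene"),cams.calibration("side"); kw=np.load("pics/w0.npy",allow_pickle=True).item()
obs=[(kw,"g",(248.6,124.2)),(kw,"w",(336.5,121)),(kw,"r",(468.2,116.2)),(kw,"c",(95,180)),(kw,"b",(22,34)),(kw,"t",(364,240)),(kw,"e",(640,163)),
(ks,"g",(314.5,302.4)),(ks,"r",(273.6,253.8)),(kd,"g",(227.9,228.2)),(kd,"r",(295.9,192.2)),(ks,"w",(297,284)),(kd,"w",(256.5,215)),(ks,"c",(368,350)),(ks,"t",(330,271)),(kd,"t",(297,262))]
def L(n,p):
    return {"g":(50,110,111+p[3]),"w":(50,30,111+p[3]),"r":(50,-90,111+p[4]),"c":(0,280,105),"b":(120,280,160),"e":(0,p[6],105),"t":(-47-p[5],0,52)}[n]
f=lambda p:np.concatenate([(proj(k,G(p,L(n,p)))-uv)*(1 if k is kw else .7) for k,n,uv in obs]+[[(p[3]-8)/5,(p[4]-15)/5]])
b=least_squares(f,[590,78,-.11,8,15,40,-220],x_scale=[100,100,.1,5,5,10,100],loss="soft_l1",f_scale=2)
print(b.x,b.cost,np.sqrt(np.diag(np.linalg.inv(b.jac.T@b.jac)))); print(f(b.x).reshape(-1,2))
```

```text
[ 586.6    77.83   -0.08   12.37   15.39   38.74 -272.38] 25.114572204937197 [0.42 0.61 0.   2.46 2.39 1.32 1.19]
[[ 2.86 -1.4 ]
 [ 1.25 -0.85]
 [ 0.72 -0.17]
 [-2.99  0.07]
 [-3.36  0.86]
 [-0.09 -0.52]
 [ 0.02  0.87]
 [ 0.39  0.36]
 [ 0.86  0.47]
 [ 0.13  0.18]
 [ 0.29  1.04]
 [ 0.8  -0.84]
 [-0.01 -0.44]
 [ 2.22 -4.  ]
 [ 1.53 -0.69]
 [ 1.74 -0.74]
 [ 0.87  0.08]]
```

Run:
```python
from h import *
from workcell import bot,claw,status,cams,finder
p=[586.6,77.8,-.08]; q=down(p[2])
g=lambda w:(R.from_euler("z",-p[2]).apply(np.array(w)-[p[0],p[1],0]))
bot.move_pose(G(p,(-122,0,140)),q)
bot.move_straight(G(p,(-122,0,58)),velocity=120)
h=bot.move_straight(G(p,(-45,0,58)),velocity=50,threshold=18)
s=status.observe(); print(h,s["t"],g(s["ee_pos"]),s["ft_force"])
im=cams.get_image("side"); cv2.imwrite("pics/s1.png",cv2.resize(im[140:340,130:400,::-1],None,fx=2.5,fy=2.5))
```

```text
False 9.6333 [-45.4   -0.04  57.82] [-2.    1.01 -2.38]
```

View pics/s1.png

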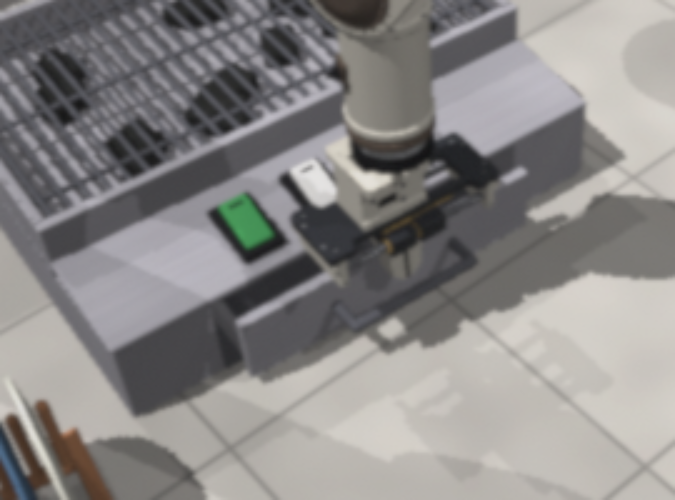

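Run:
```python
from h import *
from workcell import bot,claw,status,cams,finder
p=[586.6,77.8,-.08]
s=status.observe(); print(s["ee_pos"],s["ee_rot"],s["opening"],s["ft_force"],s["t"])
k=cams.calibration("side"); e=np.array(s["ee_pos"])
uv=proj(k,e-[0,0,19]); print("tip side",uv,(uv-[130,140])*2.5)
for d in (0,10,20,30,40):
    print(d,[(proj(k,G(p,(-47-d,y,52)))-[130,140])*2.5 for y in(70,-70)],(proj(k,G(p,(-12-d,170,91)))-[130,140])*2.5)
im=cams.get_image("side"); print(im.shape)
a=cv2.resize(im[210:290,240:340,::-1],None,fx=5,fy=5,interpolation=cv2.INTER_CUBIC)
im=cams.get_image("scene");k2=cams.calibration("scene");u=proj(k2,e-[0,0,19]);print("tip scene",u)
x,y=int(u[0])-50,int(u[1])-50
b=cv2.resize(im[y:y+80,x:x+100,::-1],None,fx=4,fy=4,interpolation=cv2.INTER_CUBIC)
print(x,y); c=np.zeros((600,800,3),np.uint8); c[:320,:400]=b; c[:320,400:]=cv2.resize(a,(400,320)); cv2.imwrite("pics/z2.png",c[:320])
```

```text
[541.34  81.4   57.84] [ 1.   -0.04 -0.    0.  ] 0.3422818509768642 [-2.43  0.51 -1.79] 9.6833
tip side [290.38 254.65] [400.94 286.62]
0 [array([341.93, 311.54]), array([457.75, 247.57])] [227.43 311.51]
10 [array([347.57, 317.82]), array([463.64, 253.27])] [232.78 318.05]
20 [array([353.28, 324.14]), array([469.59, 259.03])] [238.18 324.66]
30 [array([359.03, 330.53]), array([475.59, 264.84])] [243.63 331.33]
40 [array([364.83, 336.98]), array([481.64, 270.7 ])] [249.14 338.07]
(480, 640, 3)
tip scene [320.93 278.97]
270 228
```

View pics/z2.png

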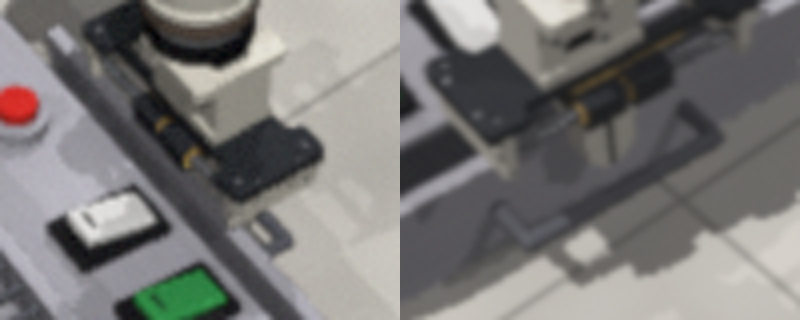

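Both views show the closed fingers between the handle bar and the tray plate. The plate has been pushed to about 22 mm out. I'll lift slightly so the body clears the deck and keep pushing on the plate to its stop.

Run:
```python
from h import *
from workcell import bot,claw,status,cams,finder
p=[586.6,77.8,-.08]
g=lambda w:(R.from_euler("z",-p[2]).apply(np.array(w)-[p[0],p[1],0]))
bot.move_straight(G(p,(-48,0,84)),velocity=80)
s=status.observe(); print(g(s["ee_pos"]),s["ft_force"])
h=bot.move_straight(G(p,(-8,0,84)),velocity=40,threshold=15)
s=status.observe(); print(h,s["t"],g(s["ee_pos"]),s["ft_force"])
k=cams.calibration("side");im=cams.get_image("side"); cv2.imwrite("pics/s3.png",cv2.resize(im[140:340,130:400,::-1],None,fx=2.5,fy=2.5))
```

```text
[-46.89   0.14  85.23] [-0.21 -0.19  0.61]
True 10.9917 [-21.31  -0.1   82.47] [-0.59 -0.2   0.83]
```

View pics/s3.png

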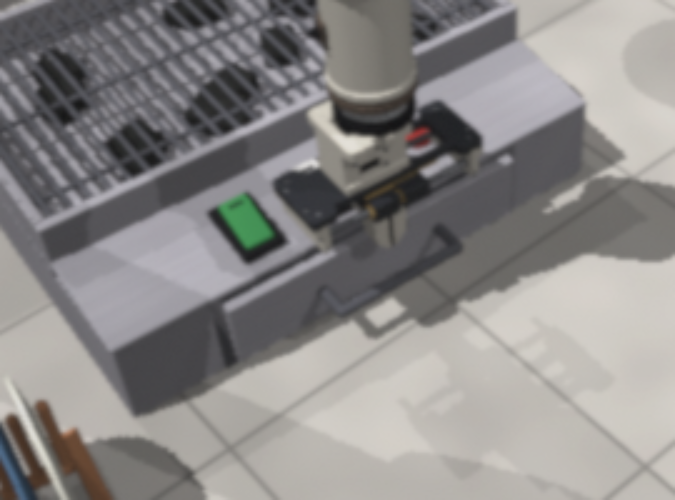

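The tray now looks home: the bar ends at (340,312) and (460,245) match the prediction for d≈0. I'll press once more, slowly, to make sure it's seated, then lift straight out and do the fan.

Run:
```python
from h import *
from workcell import bot,claw,status,cams,finder
p=[586.6,77.8,-.08]; q=down(p[2])
g=lambda w:(R.from_euler("z",-p[2]).apply(np.array(w)-[p[0],p[1],0]))
for th in(18,22):
    h=bot.move_straight(G(p,(-5,0,84)),velocity=15,threshold=th)
    s=status.observe(); print(h,s["t"],g(s["ee_pos"]),s["ft_force"])
bot.move_straight(G(p,(-40,0,84)),velocity=60) if False else bot.move_straight(G(p,(-24,0,84)),velocity=40)
bot.move_straight(G(p,(-24,0,190)),velocity=150)
bot.move_pose(G(p,(-60,50,330)),q)
im=cams.get_image("wrist"); k=cams.calibration("wrist"); cv2.imwrite("pics/w4.png",im[:,:,::-1]); np.save("pics/w4.npy",k,allow_pickle=True)
for n,l in(("fan_press",(70,110,129)),("lamp_press",(70,30,129)),("starter_top",(50,-90,126)),("tray_handle",(-47,0,52))):
    print(n,proj(k,G(p,l)),[(d["at"][::-1],d["p"]) for d in finder.place_of(n,"wrist")[:2]])
print([(a,c) for a,c in blobs(im,"g")+blobs(im,"r")],status.observe()["t"])
```

```text
True 11.7 [-21.63  -0.41  81.5 ] [-0.09  0.74  0.28]
True 12.375 [-21.83  -0.64  80.6 ] [-0.16 -0.24  0.51]
fan_press [259.01  65.71] [([258.5, 70.5], 0.92)]
lamp_press [350.69  65.72] [([351.3, 68.9], 0.97)]
starter_top [484.1   90.67] [([486.1, 92.2], 0.85)]
tray_handle [371.35 187.37] [([369.7, 185.4], 0.96)]
[(np.int32(2063), array([259.96,  92.53])), (np.int32(1089), array([484.41,  91.56]))] 14.3917
```

View pics/w4.png

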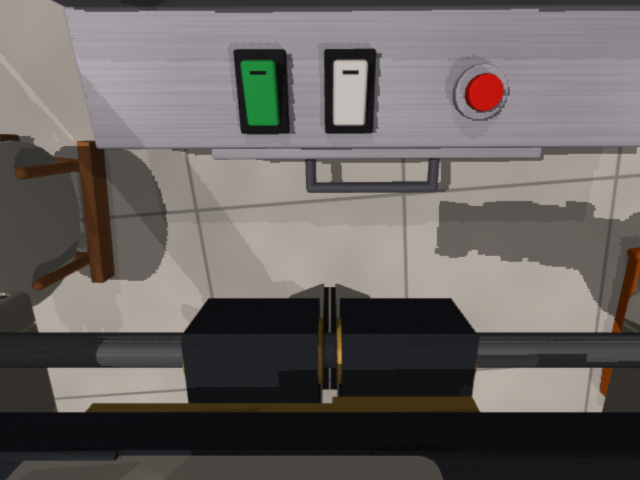

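The tray handle matches its home position within 2 px, and both rockers and the button match the fit. Now the fan rocker.

Run:
```python
from h import *
from workcell import bot,claw,status,cams,finder
p=[586.6,77.8,-.08]; q=down(p[2])
g=lambda w:(R.from_euler("z",-p[2]).apply(np.array(w)-[p[0],p[1],0]))
bot.move_pose(G(p,(70,110,160)),q)
h=bot.move_straight(G(p,(70,110,120)),velocity=25,threshold=18)
s=status.observe(); print(h,s["t"],g(s["ee_pos"]),s["ft_force"])
h=bot.move_straight(G(p,(70,110,118)),velocity=20,threshold=22)
s=status.observe(); print(h,s["t"],g(s["ee_pos"]),s["ft_force"])
bot.move_straight(G(p,(70,110,175)),velocity=120)
bot.move_pose(G(p,(-60,30,330)),q)
im=cams.get_image("wrist"); cv2.imwrite("pics/w5.png",cv2.resize(im[:220,150:550,::-1],None,fx=2,fy=2)); k=cams.calibration("wrist")
for n,l in(("fan_press",(70,110,129)),("lamp_press",(70,30,129)),("starter_top",(50,-90,126)),("tray_handle",(-47,0,52))):
    print(n,proj(k,G(p,l)),[(d["at"][::-1],d["p"]) for d in finder.place_of(n,"wrist")[:2]])
print(status.observe()["t"])
```

```text
True 16.8 [ 74.04 110.14 125.04] [-0.8  -0.38  5.3 ]
True 17.1083 [ 74.13 110.14 125.05] [-2.41 -1.07  6.6 ]
fan_press [237.81  66.45] [([234.8, 69.6], 0.81)]
lamp_press [329.45  66.54] []
starter_top [463.37  91.58] [([464.7, 91.3], 0.87)]
tray_handle [355.27 188.  ] [([354.1, 185.5], 0.7)]
18.8167
```

View pics/w5.png

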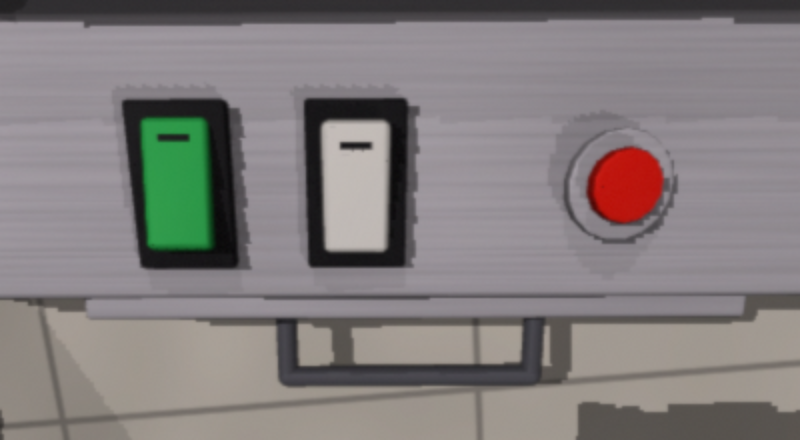

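The green paddle now looks flat: its top and bottom widths are about equal in the crop, at rows 118–250, while white still tapers. The stop was firm. I'll measure the tilt from the paddle corners.

Run:
```python
from h import *
from workcell import cams
p=[586.6,77.8,-.08]
k5=cams.calibration("wrist"); k4=np.load("pics/w4.npy",allow_pickle=True).item()
i4=cv2.imread("pics/w4.png")[:,:,::-1]; i5=cams.get_image("wrist")
def corners(im,white,c):
    r,g,b=[im[:,:,i].astype(int) for i in range(3)]
    m=((np.minimum(np.minimum(r,g),b)>120) if white else ((g>r+40)&(g>b+30))).astype(np.uint8)
    w=np.zeros_like(m); x,y=map(int,c); w[y-45:y+40,x-19:x+19]=m[y-45:y+40,x-19:x+19]
    cs,_=cv2.findContours(w,cv2.RETR_EXTERNAL,cv2.CHAIN_APPROX_NONE); h=cv2.convexHull(max(cs,key=cv2.contourArea))
    for e in np.arange(1,12,.5):
        a=cv2.approxPolyDP(h,e,True)
        if len(a)==4: break
    a=a[:,0].astype(float); a=a[np.argsort(a[:,1])]; return np.vstack([a[:2][np.argsort(a[:2,0])],a[2:][np.argsort(a[2:,0])]])
for nm,im,k,wh,c,y0 in(("green before",i4,k4,0,(260,92),110),("white before",i4,k4,1,(350,92),30),("green now",i5,k5,0,(238.5,92),110),("white now",i5,k5,1,(328,92),30)):
    C=corners(im,wh,c)
    def f(v):
        x,y,z,t=v; o=[proj(k,G(p,(x+a*np.cos(t),y+b,z+a*np.sin(t)))) for a in(28,-28) for b in(15,-15)]
        return np.append((np.array(o)-C).ravel(),[(z-121)/6])
    r=least_squares(f,[50,y0,121,.2],x_scale=[10,10,10,.1]); print(nm,C.tolist(),r.x,r.cost)
```

```text
green before [[241.0, 61.0], [272.0, 60.0], [250.0, 125.0], [278.0, 124.0]] [ 48.16 112.27 115.54   0.33] 6.435770914951671
white before [[334.0, 62.0], [364.0, 60.0], [335.0, 124.0], [363.0, 123.0]] [ 49.05  30.21 108.87   0.29] 9.386350372510405
green now [[220.0, 61.0], [251.0, 58.0], [225.0, 123.0], [256.0, 121.0]] [ 51.39 115.92 108.5    0.02] 7.813847623280218
white now [[311.0, 62.0], [342.0, 60.0], [314.0, 124.0], [342.0, 123.0]] [ 49.22  32.15 112.34   0.36] 7.180174370327669
```

The tilt went from 0.33 to about 0.02, but the measurement noise (about 0.07) leaves it unclear whether it reached the full 0.4. I'll press again with one finger, with the gripper open and slightly rolled, so the black surround can't carry the load.

Run:
```python
from h import *
from workcell import bot,claw,status,cams,finder
p=[586.6,77.8,-.08]; Rz=R.from_euler("z",p[2]); T=R.from_euler("x",.1); q=(Rz*T*R.from_quat([1,0,0,0])).as_quat()
off=T.apply([0,-55.5,-19])
tcp=lambda x,y,z:G(p,np.array([x,y,z])-off)
tip=lambda s:Rz.inv().apply(np.array(s["ee_pos"])-[p[0],p[1],0])+off
claw.gripper_to(92)
bot.move_pose(tcp(70,110,145),q)
for th,z in((15,102),(22,100)):
    h=bot.move_straight(tcp(70,110,z),velocity=25,threshold=th)
    s=status.observe(); print(h,s["t"],tip(s),s["ft_force"])
bot.move_straight(tcp(70,110,160),velocity=120)
claw.gripper_to(0)
bot.move_pose(G(p,(-60,30,330)),down(p[2]))
im=cams.get_image("wrist"); cv2.imwrite("pics/w6.png",cv2.resize(im[:220,150:550,::-1],None,fx=2,fy=2)); print(status.observe()["t"])
```

```text
True 22.825 [ 69.99 110.02 105.52] [-1.82 -0.17  4.34]
True 23.0333 [ 70.11 110.08 105.33] [-3.19 -1.55  8.52]
26.0833
```

View pics/w6.png

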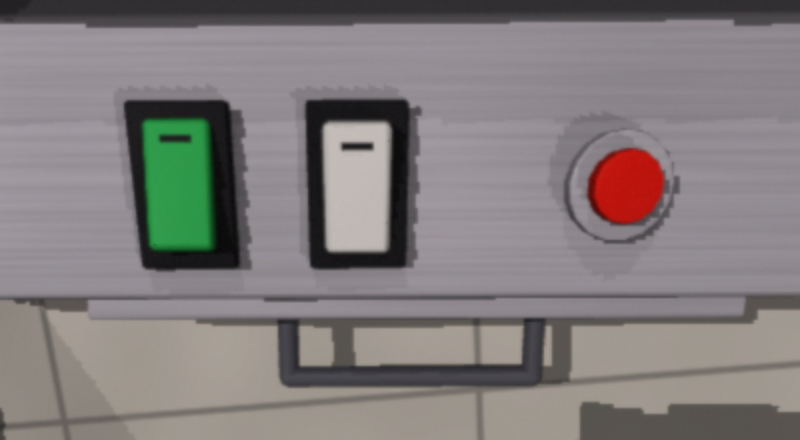

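Nothing changed and it stopped at the same point, so the fan rocker is at its stop and the lamp is still off. Next is the starter, pressed with the other single finger along the button's axis, force-checked and held.

Run:
```python
from h import *
from workcell import bot,claw,status,cams,finder
p=[586.6,77.8,-.08]; Rz=R.from_euler("z",p[2]); T=R.from_euler("y",-.12)*R.from_euler("x",-.03); q=(Rz*T*R.from_quat([1,0,0,0])).as_quat()
off=T.apply([0,55.5,-19]); ax=np.array([-np.sin(.12),0,np.cos(.12)])
c=np.array([48.2,-90,126.])
tcp=lambda d:G(p,c+ax*d-off)   # d: tip distance above nominal top
dist=lambda s:(Rz.inv().apply(np.array(s["ee_pos"])-[p[0],p[1],0])+off-c)@ax
claw.gripper_to(92)
bot.move_pose(tcp(30),q)
h=bot.move_straight(tcp(-28),velocity=25,threshold=16)
s=status.observe(); d=dist(s); print(h,s["t"],d,s["ft_force"])
F=lambda s:abs(Rz.inv().apply(s["ft_force"])@ax)
for i in range(8):
    d-=.7; bot.move_straight(tcp(d),velocity=20); s=status.observe(); print(d,dist(s),F(s))
    if F(s)>16: break
bot.dwell(.8); s=status.observe(); print(s["t"],dist(s),F(s))
k=cams.calibration("side");im=cams.get_image("side");u=proj(k,G(p,c)).astype(int);a=im[u[1]-60:u[1]+60,u[0]-80:u[0]+80,::-1]
cv2.imwrite("pics/s7.png",cv2.resize(a,None,fx=4,fy=4,interpolation=cv2.INTER_CUBIC))
bot.dwell(.6); s=status.observe(); print(s["t"],dist(s),F(s))
```

```text
True 30.425 -22.259896680335856 [-2.56  0.01  7.6 ]
-22.959896680335856 -22.291223575009063 7.455203978024151
-23.659896680335855 -22.386434049725395 11.369518915604113
-24.359896680335854 -22.545746353594403 16.747816233882837
31.975 -22.507216507928074 16.208494524308527
32.625 -22.510577258342053 16.318583136071513
```

View pics/s7.png

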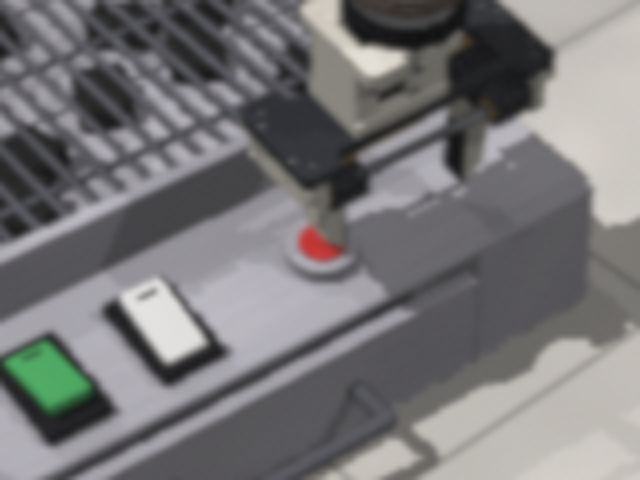

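The picture shows the finger on the right part of the red button, about 7 mm off its centre. The finger is thinner than I assumed. The stop is firm, but housing contact can't be excluded, so I'll back off, shift 6 mm and repeat the press and hold.

Run:
```python
from h import *
from workcell import bot,claw,status,cams,finder
p=[586.6,77.8,-.08]; Rz=R.from_euler("z",p[2]); T=R.from_euler("y",-.12)*R.from_euler("x",-.03); q=(Rz*T*R.from_quat([1,0,0,0])).as_quat()
off=T.apply([0,49,-19]); ax=np.array([-np.sin(.12),0,np.cos(.12)])
c=np.array([48.2,-90,126.])
tcp=lambda d:G(p,c+ax*d-off)
dist=lambda s:(Rz.inv().apply(np.array(s["ee_pos"])-[p[0],p[1],0])+off-c)@ax
F=lambda s:abs(Rz.inv().apply(s["ft_force"])@ax)
def red(im):
    a=im[175:215,275:320].astype(int); m=(a[...,0]>a[...,1]+70)&(a[...,0]>a[...,2]+70); y,x=np.nonzero(m); return x.min()+275,x.max()+275,y.min()+175,y.max()+175,len(x)
print("before",red(cv2.imread("pics/side0.png")[:,:,::-1])); print("in1",red(cams.get_image("side")))
s=status.observe(); bot.move_straight(np.array(s["ee_pos"])+Rz.apply(ax)*17,velocity=60)
print("out",red(cams.get_image("side")))
bot.move_straight(tcp(-5),velocity=60)
prev=None
h=bot.move_straight(tcp(-32),velocity=25,threshold=16)
s=status.observe(); d=dist(s); print(h,s["t"],d,F(s))
for i in range(6):
    d-=1; bot.move_straight(tcp(d),velocity=25); s=status.observe(); print(d,dist(s),F(s))
    if F(s)>16: break
print("in2",red(cams.get_image("side"))); bot.dwell(1.4); s=status.observe(); print(s["t"],dist(s),F(s))
im=cams.get_image("side"); cv2.imwrite("pics/s8.png",im[:,:,::-1])
bot.move_straight(tcp(10),velocity=60)
im=cams.get_image("side");print("out2",red(im)); cv2.imwrite("pics/s9.png",im[:,:,::-1])
a,b=[cv2.resize(cv2.imread(f"pics/s{i}.png")[150:250,215:345],None,fx=3,fy=3,interpolation=cv2.INTER_CUBIC) for i in(8,9)]
cv2.imwrite("pics/s10.png",np.hstack([a,b])); print(status.observe()["t"])
```

```text
before (np.int64(291), np.int64(301), np.int64(188), np.int64(197), 87)
in1 (np.int64(291), np.int64(300), np.int64(191), np.int64(198), 52)
out (np.int64(291), np.int64(301), np.int64(188), np.int64(197), 84)
True 34.1917 -22.10231377072199 8.729458175742494
-23.10231377072199 -22.133999910505857 11.135574946858718
-24.10231377072199 -22.297260849062617 17.123807278271794
in2 (np.int64(291), np.int64(298), np.int64(193), np.int64(198), 25)
36.1417 -22.294983205682428 17.05346212874624
out2 (np.int64(291), np.int64(301), np.int64(188), np.int64(197), 94)
36.9583
```

View pics/s10.png

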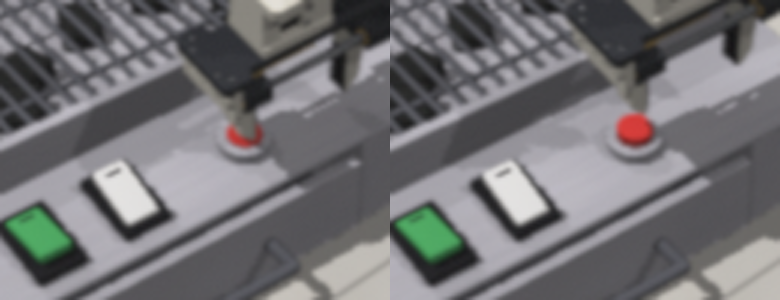

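In the left picture the button is sunk into its housing under the finger, and in the right one it has sprung back. Both presses bottomed at the same depth, and green is on, white off and the tray home.

Run:
```python
from workcell import bot,status
import numpy as np
bot.move_straight(np.array(status.observe()["ee_pos"])+[-5,0,90],velocity=150)
print(status.observe()["t"]); print(bot.hand_in())
```

```text
37.7083
the job is handed in; nothing more can be done
None
```

I handed the job in at 37.7 s: the tray is home, the fan rocker is on, and the starter was pressed, held over a second and sprang back (pressed twice, as the first press was off-centre), with the lamp off and no bystander approached.

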